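# Push a carrier home and tighten its wing nut

## Robot

A 6-joint arm with a two-finger parallel gripper is mounted at the origin on the work surface. World frame = base frame: x ahead of the robot, y to its left, z up, the work surface at z = 0. Lengths are in m, angles in rad, forces in N, time in s.
With the tool pointing down it reaches from about 0.375 to 0.975 m from the base axis. Payload 3.8 kg.
Tool frame: the origin (TCP) lies at the very end of the fingers, on their centre line; the grasp point (between the pads) lies bot.grasp_offset behind it (bot.grasp_offset is the distance from the TCP to the grasp point, in m); y points along the fingers, x is the direction in which the jaws open and shut, and the axes are right-handed (so a half turn about y gives the same grasp; the last joint's range is limited). The gripper opens to 85 mm and grips with 20 to 120 N. Pads are 22 mm wide; open, the fingers measure 114 mm over their backs; the gripper's body (76 mm by 85 mm) begins 54 mm behind the grasp point. The pads swing forward as they close: fully open they stand 13 mm farther back than shut.
Start: joints at [1.251, 0.264, 1.604, -0, 1.274, -0.037], TCP at [0.188, 0.648, 0.231] pointing down, gripper open.
Joint ranges: [-2.63, 2.63], [-0.94, 2.18], [0.31, 2.57], [-1.31, 4.45], [0, 2.66], [-2.55, 2.55]. Speed limits (rad/s): [2.57, 2.57, 3.14, 3.14, 3.14, 3.14].

## Interface

Orientations are given as a rotation vector (axis times angle).
In Python, from workcell import sensors, read_camera, job, bot gives the robot as it stands.
- The arm moves only by the tool arm_command, never from a script. Its argument "deltas" is a list of rows, each a list of 4 numbers: the shift along the tool's x, y, z in m, then the turn about the tool's y in rad. A call has 1 to 20 rows; each row shifts and turns the commanded pose from where the row before left it, along the tool's axes as they then stand; what a row does not reach is not made up. A row lasts 1/8 s, in which the tool goes at most 62.5 mm and 10.7 degrees, less where a joint would pass 70% of its speed; a pose out of reach is approached as far as the arm can. A call is refused whole if a number of a shift passes 0.0625 or a number of a turn 0.188, either way. A call with a gripper value outside its range is refused whole. "fingers" is the finger opening in m, from 0 to 0.0854, set as the call begins (left out, the last holds). The fingers move at their own pace and stop on an object; "newtons" is the grip in N (left out, the last holds). Time passes only in rows, so rows that do not move let the fingers close. It gives the time, the measured TCP pose, the force and the opening at its end, in the units of the state.
- sensors.read_state(): the state, without advancing time (a new reading comes with each control period).
- read_camera(name): name is "scene" or "top"; returns a dict with "color" (400x640x3 uint8, red, green, blue), "vfov" (degrees; the focal length in pixels is half the picture's height over the tangent of half this angle, whatever the lens; pixels are square), "cx", "cy" (the principal point, pixels), "R" (3x3) and "t" (3): a world point X has camera coordinates R X + t. Camera axes: x right, y down, z forward; pixel columns grow to the right and rows downward; lengths in m; the calibration is good to about 2 mm. A picture is of the moment at which its call begins. There is no depth.
- job.finish_job(): hands the job in, once; it reports no verdict.
The state is a dict: "time": time; "q": joint angles; "joint_vel": joint speeds; "joint_torque": joint torques, N m; "tool_pos": TCP position; "tcp_rot": TCP orientation; "wrist_force": force on the tool from outside, world axes, zero at the start; "torque": the same for the moment, N m; "width": opening from 0.0 (shut) to 1.0 (fully open).
Only numpy, scipy, OpenCV 4.12 (cv2) and the standard library are available. Lean on these libraries where they do the work, as an engineer would, in place of code of your own. Each camera call takes 0.05 s, during which the arm holds its last target.

## Task

With the fingertips, push the loose aluminium carrier block along its channel in the clamping fixture until it is fully home against the end stop, then tighten the strap clamp on it: turn the loose wing nut clockwise (seen from above) by stroking its wings with a fingertip, as many strokes as it takes, until it will turn no further. Only push: do not pick up or lift the block or anything else, and leave the other things on the bench where they stand.

Things in the scene. Friction and masses are not known exactly. Their poses are not given: they have to be found in the camera images.
- fixture: Clamping fixture fixed to the bench: dark steel plate 12 mm thick, x -80 to +90, y -170 to +55 mm. Origin on the bench surface under the wing nut's axis; z up. A channel runs along y, centred on x = +45 mm: floor z 12 mm, between two aluminium guide strips 43 mm apart, 10 mm wide, tops z 20 mm, from y -160 to +30 mm; open at the -y end.
- stop_mid (a point): Middle of the face of the aluminium end stop that closes the channel at its +y end; at x 45, y 30, z 23 mm of the fixture. The stop is 22 mm high above the plate, 14 mm thick, 63 mm wide.
- strap_toe (a point): End of the flat steel clamp strap over the channel, centre of its underside. The strap, 26 mm wide (y) and 9 mm thick, lies from x -30 to +64 mm of the fixture, under the wing nut. Underside 43 to 45 mm above the bench when the nut is loose, 40 mm when tight: the block passes under it while the nut is loose.
- ref_top (a point): Top centre of the fixed brass and black reference barrel, 24 mm in diameter, top 100 mm above the bench, at x -55, y 0 of the fixture. It stands 8 mm outside the circle of the wings, too close for a finger to pass between, so a finger can not run right round the nut: it must lift and take a new stroke.
- carrier: Loose aluminium carrier block, 40 (x) x 60 (y) x 28 mm high, 0.13 to 0.25 kg, standing in the channel with 1.5 mm play each side. Origin at the centre of its underside, axes parallel to the fixture's. It starts 45 to 85 mm short of home and slides freely towards +y. Home against the stop: origin at x 45, y 0, z 12 mm of the fixture.
- wing_nut (a joint): Angle of the wing nut (rad), growing clockwise seen from above. Starts loose at 1.4 to 3.4; hard stop, fully tight, at 7.5. At value v one wing points at angle -v, the other at pi - v, counter-clockwise from the fixture's x axis. Friction about 0.05 N m: it stays where it is left. Nut and strap sink 0.8 mm per rad.
- wing_mid (a point): On the axis of the aluminium wing nut at mid-height of its wings, about 65 mm above the bench when loose, 61 mm when tight. Two upright flat wings reach 35 mm from the axis, 6.5 mm thick, from 8.5 mm below to 12 mm above this point; the hub is at most 11.5 mm in radius. The stud through it, 11 mm in diameter, ends 88 mm above the bench.
- barrel: Bystander: loose small stepped brass barrel, 24 mm in diameter, 36 mm high, standing on the fixture's plate (at about x -50, y -110 mm of the fixture). Origin at the centre of its underside.
- plug: Bystander: loose steel plug, 22 mm in diameter, 30 mm high, standing on the bench beside the fixture (at about x 120, y 15 mm of the fixture). Origin at the centre of its underside.
- jar: Bystander: clear jar with white lid, 44 mm in diameter, 55 mm high, on the bench beside the fixture (at about x 130, y -110 mm of the fixture). Origin at the centre of its underside.
- driver: Bystander: screwdriver with grey handle lying on the bench to the right.
- cleaner: Bystander: white bottle 52 mm in diameter, 130 mm high, on the left of the bench. Origin at the centre of its underside.
- tape: Bystander: grey ring of tape 72 mm in diameter, 20 mm high, lying at the right. Origin at the centre of its underside.
- dish: Bystander: white dish 80 mm in diameter, 22 mm high, on the left of the bench. Origin at the centre of its underside.
Not all that is in view belongs to the job. Of the things that look like the carrier, the middle-sized one is meant.

How it is judged:
By the outcome, as a careful person would: the job done as asked, in the order asked, and still so for the second after the job is handed in, with the robot touching nothing.
It also fails if it takes over 72 s, if anything falls off the work surface, if the arm or the gripper's body presses on something with over 40 N, if the wrist force passes 120 N, or if a joint passes its speed limit or range.

## Working session

There is one attempt and no reset: what is moved stays moved. The work goes in short steps, Python scripts to look and compute and a tool call to move; the robot and the scene stay as the last step left them, time stands still between calls to the robot, and variables do not carry over. Pictures are saved under pics/ and viewed, and the job is handed in when it is done.

Besides the shell and the picture viewer there is one more tool, called after ">>>" in YAML: its name, and indented under it one key for each argument. arm_command: Moves the arm, as the interface text tells. Its arguments: {"type":"object","properties":{"deltas":{"type":"array"},"fingers":{"type":"number"},"newtons":{"type":"number"}},"required":["deltas"]}

```bash
ls; mkdir -p pics
python3 - <<'E'
from workcell import sensors, read_camera, job, bot
import cv2,numpy as np
print(sensors.read_state()); print(bot.grasp_offset)
for n in("scene","top"):
    c=read_camera(n); cv2.imwrite(f"pics/{n}0.png",c["color"][:,:,::-1]); np.savez(f"pics/{n}0.npz",**c)
    print(n,c["vfov"],c["cx"],c["cy"],c["R"].round(3).tolist(),c["t"])
E
```

```text
pics
{'time': 0.0, 'q': array([ 1.25107572e+00,  2.64783976e-01,  1.60539757e+00, -7.71658098e-06,
        1.27368215e+00, -3.68866092e-02]), 'joint_vel': array([ 3.07495306e-05,  2.13644273e-04,  1.05126150e-03,  1.98256573e-04,
       -2.92931391e-04,  2.19201247e-03]), 'joint_torque': array([-5.03924657e-04, -5.15113735e+01, -3.67311788e+01, -1.75900336e-04,
        1.31862643e-02,  1.85702334e-06]), 'tool_pos': array([0.18814133, 0.64748172, 0.22992852]), 'tcp_rot': array([-1.33115888, -0.99701009,  1.00010533]), 'wrist_force': array([0.16115149, 0.42132145, 0.47645862]), 'torque': array([ 0.01384595,  0.01679135, -0.03467568]), 'width': 1.0020169659260783}
0.0187
scene 50.88996119023889 317.3327466349085 204.21766055285138 [[-0.77, 0.638, 0.014], [0.405, 0.504, -0.763], [-0.494, -0.581, -0.647]] [ 0.44998856 -0.16188386  1.4767722 ]
top 43.092323949161155 321.7417095269479 186.14668130441018 [[-0.015, -1.0, -0.005], [-0.989, 0.015, -0.149], [0.149, 0.002, -0.989]] [0.0173996  0.56649769 1.71298815]
```

View pics/scene0.png

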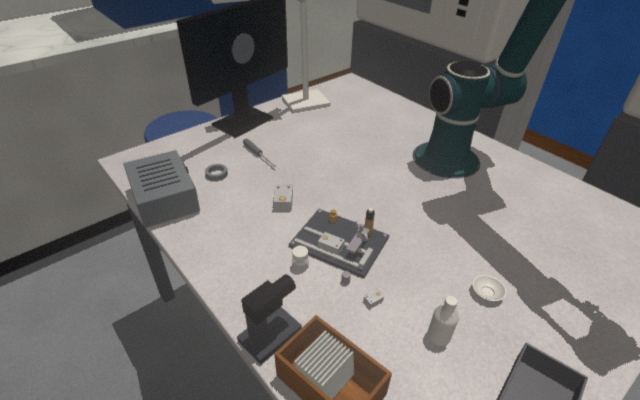

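View pics/top0.png

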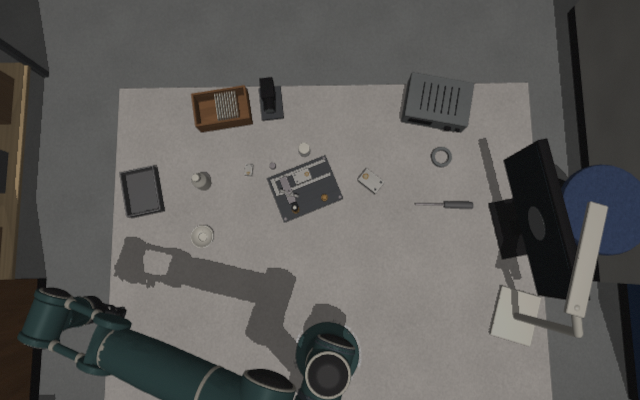

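The top view shows the fixture around (305,188). Three blocks look like the carrier: one in the fixture channel (top 302,175; scene 331,241), a larger one (top 371,180; scene 284,197) and a smaller one (top 249,169; scene 374,298). The one in the channel is the middle-sized one; I'll check that in an enlarged crop.

Run:
```python
import cv2,numpy as np
a=cv2.imread("pics/top0.png")[145:230,235:385]; b=cv2.imread("pics/scene0.png")[180:310,265:400]
cv2.imwrite("pics/top0c.png",cv2.resize(a,None,fx=5.3,fy=5.3,interpolation=cv2.INTER_CUBIC))
cv2.imwrite("pics/scene0c.png",cv2.resize(b,None,fx=4.5,fy=4.5,interpolation=cv2.INTER_CUBIC))
```

```text
(no output)
```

View pics/top0c.png

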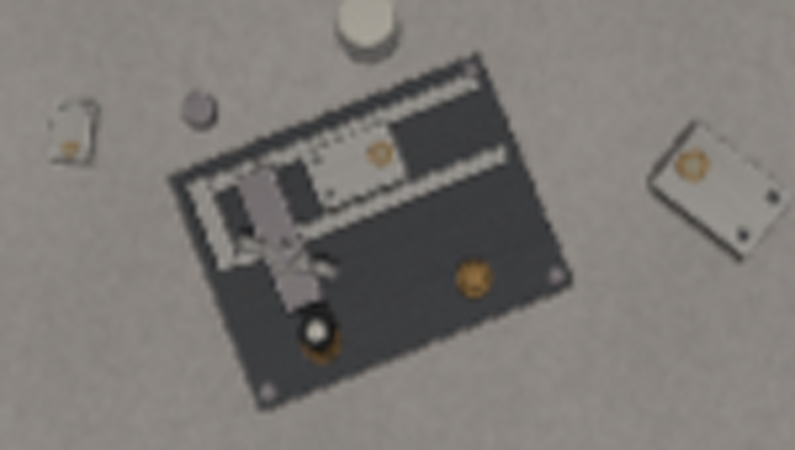

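View pics/scene0c.png

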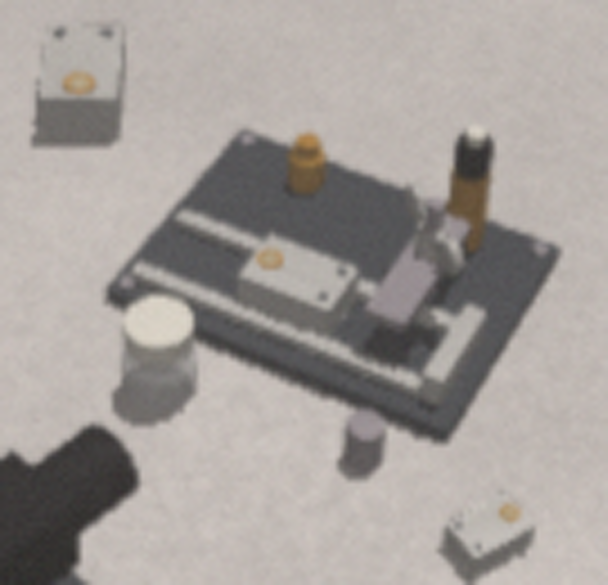

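The crops confirm it: the middle-sized block stands in the channel. The larger copy is at upper right and the smaller at left. Next I measure the fixture from its plate outline, then the block and the nut.

```bash
cat > h.py <<'E'
import numpy as np,cv2
def load(n): return dict(np.load(f"pics/{n}.npz"))
def K(c):
    f=200/np.tan(np.radians(c["vfov"])/2); return f
def ray(c,uv,z):
    uv=np.atleast_2d(uv).astype(float); f=K(c)
    d=np.c_[(uv[:,0]-c["cx"])/f,(uv[:,1]-c["cy"])/f,np.ones(len(uv))]@c["R"]
    o=-c["R"].T@c["t"]; s=(z-o[2])/d[:,2]; return o+d*s[:,None]
def proj(c,X):
    p=np.atleast_2d(X)@c["R"].T+c["t"]; f=K(c); return p[:,:2]/p[:,2:]*f+[c["cx"],c["cy"]]
def fit(A,B): # 2D rigid A->B
    a=A.mean(0);b=B.mean(0);H=(A-a).T@(B-b);th=np.arctan2(H[0,1]-H[1,0],H[0,0]+H[1,1])
    R=np.array([[np.cos(th),-np.sin(th)],[np.sin(th),np.cos(th)]]);return th,b-R@a,R
E
python3 - <<'E'
from h import *
rois={"top":(262,150,350,228),"scene":(285,205,395,280)}
F=np.array([[-80,-170],[90,-170],[90,55],[-80,55]])/1000.
for n in rois:
    c=load(n+"0"); x0,y0,x1,y1=rois[n]; im=c["color"][y0:y1,x0:x1].astype(int)
    S=6; big=cv2.resize(c["color"][y0:y1,x0:x1],None,fx=S,fy=S,interpolation=cv2.INTER_CUBIC)
    m=(big.max(2)<88).astype(np.uint8)
    k,l,st,_=cv2.connectedComponentsWithStats(m); i=1+st[1:,4].argmax(); m=(l==i).astype(np.uint8)
    cs,_=cv2.findContours(m,cv2.RETR_EXTERNAL,cv2.CHAIN_APPROX_NONE)
    h=cv2.convexHull(max(cs,key=cv2.contourArea)); 
    q=cv2.approxPolyN(h,4) .reshape(-1,2) if hasattr(cv2,"approxPolyN") else None
    uv=(q+0.5)/S-0.5+[x0,y0]; W=ray(c,uv,0.012)
    print(n,uv.round(1).tolist()); print(W[:,:2].round(4).tolist(), np.linalg.norm(W-np.roll(W,-1,0),axis=1).round(4))
    best=None
    for r in range(4):
      for s in (1,-1):
        B=np.roll(W[::s],r,0)[:,:2]; th,t,R=fit(F,B); e=np.abs(F@R.T+t-B).max()
        print(round(e,4),round(th,3),t.round(4)) if e<.03 else 0
    o=big.copy(); cv2.polylines(o,[q.reshape(-1,1,2).astype(int)],True,(255,0,0)); cv2.imwrite(f"pics/{n}_plate.png",o[:,:,::-1])
E
```

```text
top [[343.2, 198.4], [283.8, 222.6], [265.6, 177.8], [325.1, 154.2]]
[[0.5265, -0.066], [0.4448, 0.1434], [0.6044, 0.2071], [0.6859, -0.0047]] [0.2248 0.1719 0.2269 0.1708]
0.0015 0.371 [0.5399 0.1217]
0.0015 -2.77 [0.5909 0.0182]
scene [[373.6, 260.6], [363.2, 278.2], [308.1, 254.8], [308.1, 251.2]]
[[0.5506, 0.1867], [0.6126, 0.2118], [0.6697, 0.0642], [0.6618, 0.0544]] [0.0669 0.1583 0.0125 0.1729]
```

```bash
cat >> h.py <<'E'
TH=0.371;T=np.array([0.5399,0.1217]);RF=np.array([[np.cos(TH),-np.sin(TH)],[np.sin(TH),np.cos(TH)]])
def f2w(p):
    p=np.atleast_2d(p)/1000.; return np.c_[p[:,:2]@RF.T+T,p[:,2]]
def w2f(P): P=np.atleast_2d(P); return np.c_[(P[:,:2]-T)@RF,P[:,2]]*1000
E
cat > ov.py <<'E'
from h import *
import sys
tag=sys.argv[1]; pts=eval(sys.argv[2]) if len(sys.argv)>2 else [[-80,-170,12],[90,-170,12],[90,55,12],[-80,55,12],[13.5,-160,20],[76.5,-160,20],[76.5,30,34],[13.5,30,34],[-55,0,100],[0,0,88],[64,13,53],[64,-13,53]]
for n,(x0,y0,x1,y1),S in(("top",(260,145,350,230),8),("scene",(280,190,400,290),6)):
    c=load(n+tag); big=cv2.resize(c["color"][y0:y1,x0:x1],None,fx=S,fy=S,interpolation=cv2.INTER_CUBIC)
    for p in proj(c,f2w(pts)):
        cv2.circle(big,tuple(int(v) for v in ((p-[x0,y0]+.5)*S)),3,(255,0,0),-1)
    cv2.imwrite(f"pics/{n}{tag}_ov.png",big[:,:,::-1])
E
python3 ov.py 0
```

```text
(no output)
```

View pics/top0_ov.png

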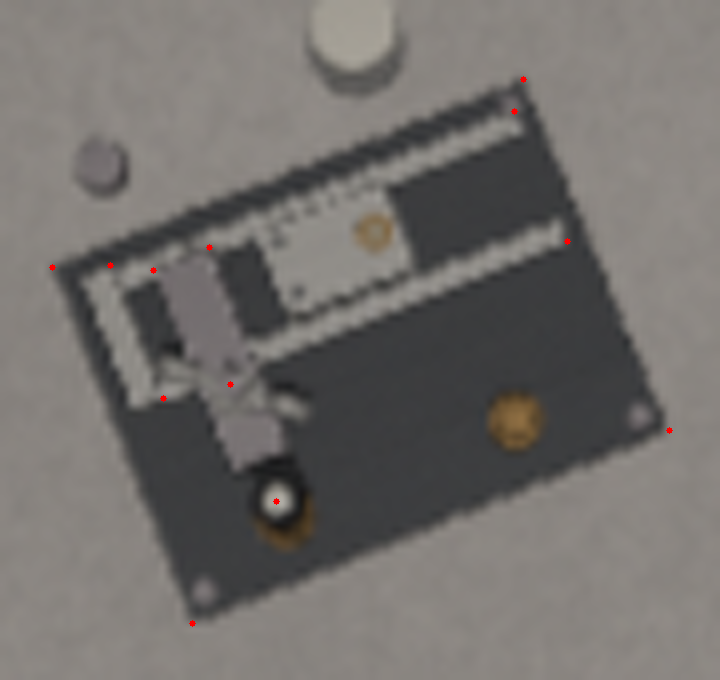

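View pics/scene0_ov.png

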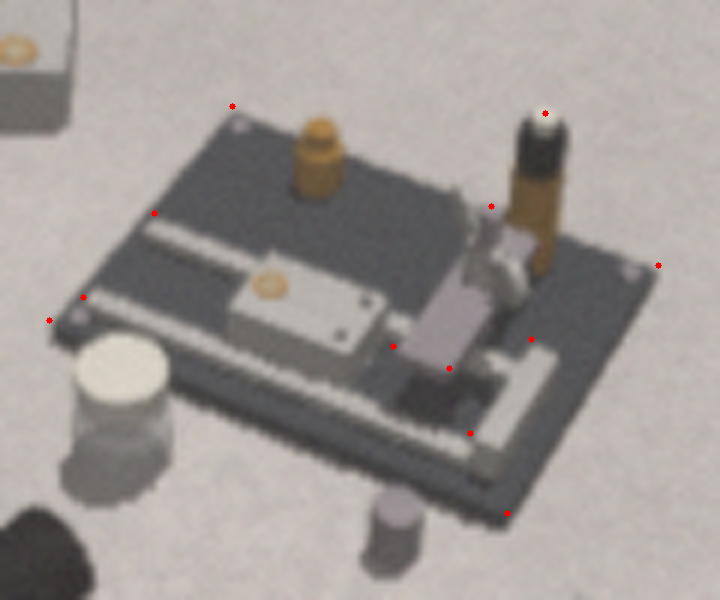

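The top-view fit closes to 1.5 mm, and the side lengths (225–227 × 171–172 mm) match the stated plate. The scene overlay sits about 1 px high, around 3 mm, so I'll average the two. Next are the block end and the wing directions.

```bash
sed -i 's/T=np.array(\[0.5399,0.1217\])/T=np.array([0.5408,0.1227])/' h.py
python3 - <<'E'
from h import *
c=load("top0");s=load("scene0")
z2=lambda p,o,S:(np.array(p)/S-.5+o)
print("block top face corners (top)",w2f(ray(c,[z2(p,[260,145],8) for p in [(258,232),(385,187),(413,265),(290,312)]],.040)).round(1).tolist())
print("block (scene)",w2f(ray(s,[z2(p,[280,190],6) for p in [(272,252),(385,300),(350,350),(232,305)]],.040)).round(1).tolist())
print("wings top",w2f(ray(c,[z2(p,[260,145],8) for p in [(178,375),(292,403)]],.070)).round(1).tolist())
print("wings scene",w2f(ray(s,[z2(p,[280,190],6) for p in [(460,212),(512,275)]],.070)).round(1).tolist())
for n,(x0,y0,x1,y1),S in(("top",(275,175,305,205),18),("scene",(345,210,380,250),15)):
    d=load(n+"0"); big=cv2.resize(d["color"][y0:y1,x0:x1],None,fx=S,fy=S,interpolation=cv2.INTER_CUBIC)
    big=cv2.convertScaleAbs(big,alpha=1.5)
    p=proj(d,f2w([[0,0,77]]))[0]; cv2.circle(big,tuple(int(v) for v in ((p-[x0,y0]+.5)*S)),3,(255,0,0),-1)
    cv2.imwrite(f"pics/{n}0_nut.png",big[:,:,::-1])
R=cv2.Rodrigues(np.array([-1.33115888, -0.99701009,  1.00010533]))[0];print(R.round(3))
E
```

```text
block top face corners (top) [[63.9, -35.6, 40.0], [61.5, -94.2, 40.0], [24.9, -92.7, 40.0], [25.9, -35.5, 40.0]]
block (scene) [[25.9, -91.5, 40.0], [27.8, -34.2, 40.0], [62.4, -33.8, 40.0], [63.9, -90.9, 40.0]]
wings top [[13.6, 18.9, 70.0], [-15.8, -21.6, 70.0]]
wings scene [[-9.7, -17.9, 70.0], [14.9, 18.1, 70.0]]
[[ 0.279 -0.001 -0.96 ]
 [ 0.96  -0.002  0.279]
 [-0.002 -1.     0.   ]]
```

View pics/top0_nut.png

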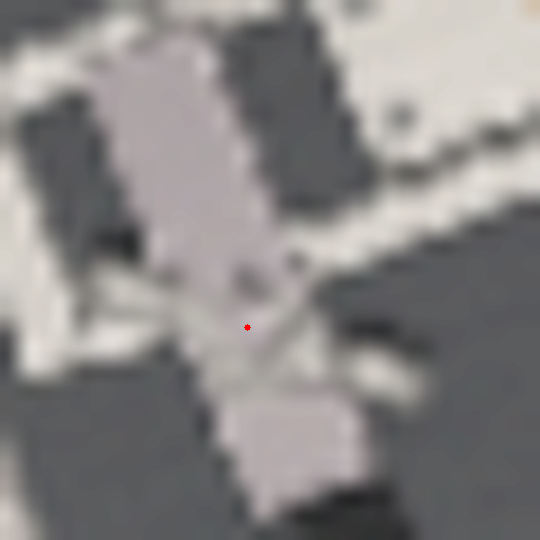

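View pics/scene0_nut.png

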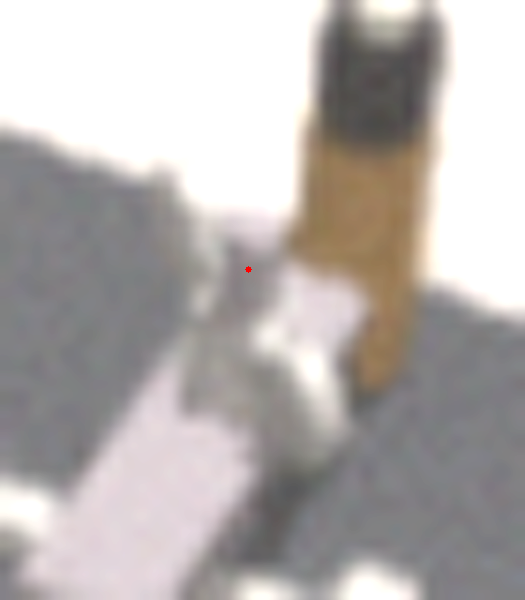

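The two views agree:
- **Block:** in the fixture frame it runs from y ≈ -93 to -35 at x ≈ 45, so it is about 63 mm short of home.
- **Wings:** they point at about 55° and -125°, so v ≈ 2.18, which is within the stated range.

I'll close the fingers and fly behind the block.

```bash
cat > go.py <<'E'
# usage: go.py fx fy z xang_fix(deg, tool x angle in fixture frame) -> total tool-frame shift & turn from measured pose
import sys
from h import *
from workcell import sensors
s=sensors.read_state(); p=s["tool_pos"]; R=cv2.Rodrigues(s["tcp_rot"])[0]
xa=np.arctan2(R[1,0],R[0,0])
print("t",round(s["time"],2),"fix pos",w2f(p).round(1),"xang_fix",round(np.degrees(xa-TH),1),"q",s["q"].round(2),"F",s["wrist_force"].round(1),"down",R[:,1].round(3),"w",round(s["width"],2))
if len(sys.argv)>1:
    fx,fy,z,a=map(float,sys.argv[1:5]); d=R.T@(f2w([[fx,fy,z]])[0]-p)
    t=-(np.radians(a)+TH-xa); t=(t+np.pi)%(2*np.pi)-np.pi
    print("shift xyz mm",(d*1000).round(1),"turn",t.round(3))
E
python3 go.py 45 -126 120 0
```

```text
t 0.1 fix pos [[-138.4  617.   230. ]] xang_fix 52.5 q [ 1.25  0.26  1.61 -0.    1.27 -0.04] F [ 0.2 -0.2 -0.3] down [-0.001 -0.002 -1.   ] w 1.0
shift xyz mm [-478.   111.  -597.5] turn 0.917
```

>>> arm_command:
  deltas:
    - [-0.024, 0, -0.03, 0]
    - [-0.024, 0, -0.03, 0]
    - [-0.024, 0, -0.03, 0]
    - [-0.024, 0, -0.03, 0]
    - [-0.024, 0, -0.03, 0]
    - [-0.024, 0, -0.03, 0]
    - [-0.024, 0, -0.03, 0]
    - [-0.024, 0, -0.03, 0]
    - [-0.024, 0, -0.03, 0]
    - [-0.024, 0, -0.03, 0]
    - [-0.024, 0, -0.03, 0]
    - [-0.024, 0, -0.03, 0]
    - [-0.024, 0, -0.03, 0]
    - [-0.024, 0, -0.03, 0]
    - [-0.024, 0, -0.03, 0]
    - [-0.024, 0, -0.03, 0]
    - [-0.024, 0, -0.03, 0]
    - [-0.024, 0, -0.03, 0]
    - [-0.024, 0, -0.03, 0]
    - [-0.022, 0, -0.0275, 0]
  fingers: 0
  newtons: 60

```text
time: 2.6
tool_pos: [0.629, 0.0212, 0.2306]
tcp_rot: [-1.329, -0.997, 0.999]
wrist_force: [0.0, 1.0, 1.0]
width: 0.001
```

>>> arm_command:
  deltas:
    - [0, 0, 0, 0.153]
    - [0, 0, 0, 0.153]
    - [0, 0, 0, 0.153]
    - [0, 0, 0, 0.153]
    - [0, 0, 0, 0.153]
    - [0, 0, 0, 0.152]
    - [0, 0.02, 0, 0]
    - [0, 0.02, 0, 0]
    - [0, 0.02, 0, 0]
    - [0, 0, 0, 0]

```text
time: 3.85
tool_pos: [0.6263, 0.0224, 0.1674]
tcp_rot: [-1.55, -0.287, 0.297]
wrist_force: [0.3, -0.1, -0.6]
width: -0.002
```

```bash
python3 go.py 45 -126 80 0
python3 - <<'E'
from h import *
from workcell import read_camera
for n in("scene","top"):
    c=read_camera(n); np.savez(f"pics/{n}1.npz",**c)
E
python3 ov.py 1 "[[45,-126,170],[0,0,88]]"
```

```text
t 3.85 fix pos [[  43.4 -124.5  167.4]] xang_fix 0.0 q [-0.    0.22  1.77 -0.    1.15 -0.38] F [ 0.3 -0.1 -0.6] down [-0.006  0.    -1.   ] w -0.0
shift xyz mm [ 2.2 87.4 -1.7] turn 0.001
```

View pics/scene1_ov.png

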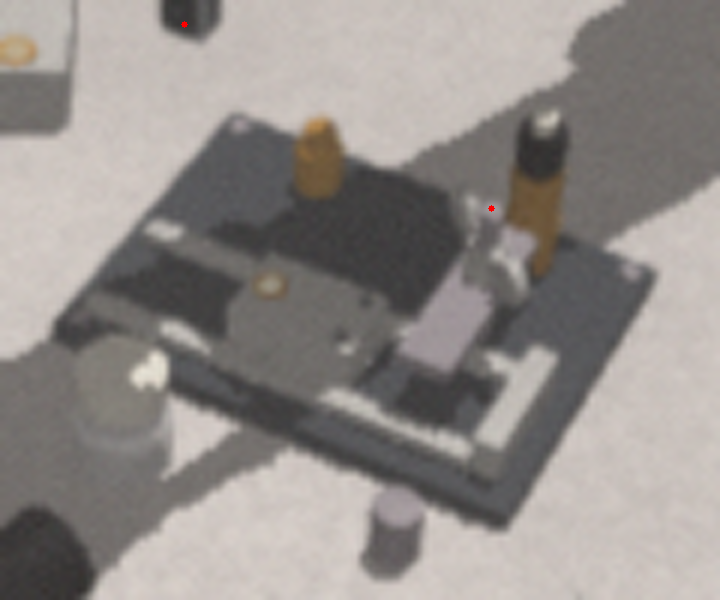

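The overlaid TCP point falls on the fingertip at about (184,24) in the scene crop, so camera and robot agree. I'll look at the gripper's shape for clearance.

Run:
```python
from h import *
c=load("scene1"); b=c["color"][110:290,250:430]; cv2.imwrite("pics/s1g.png",cv2.resize(b,None,fx=3.3,fy=3.3,interpolation=cv2.INTER_CUBIC)[:,:,::-1])
```

```text
(no output)
```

View pics/s1g.png

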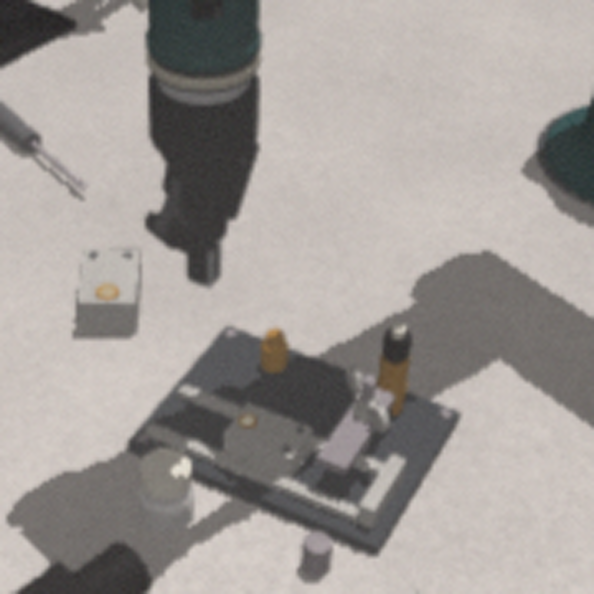

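The knuckles start about 40 mm above the tip, so everything clears with tool x along the fixture's x axis. I'll descend behind the block to tip height 26 mm. The guides are 20 mm high and the block top is at 40 mm.

>>> arm_command:
  deltas:
    - [0.002, 0.03, -0.0015, 0]
    - [0, 0.03, 0, 0]
    - [0, 0.03, 0, 0]
    - [0, 0.025, 0, 0]
    - [0, 0.015, 0, 0]
    - [0, 0.0114, 0, 0]
    - [0, 0, 0, 0]
    - [0, 0, 0, 0]

```text
time: 4.95
tool_pos: [0.6321, 0.0218, 0.0309]
tcp_rot: [-1.551, -0.292, 0.29]
wrist_force: [-0.2, 0.2, 0.5]
width: 0.001
```

```bash
python3 go.py 45 -41 26 0
```

```text
t 4.95 fix pos [[  48.5 -127.2   30.9]] xang_fix 0.0 q [-0.    0.37  1.86 -0.    0.9  -0.38] F [-0.2  0.2  0.5] down [ 0.002 -0.    -1.   ] w 0.0
shift xyz mm [-3.5  4.9 86.2] turn 0.0
```

>>> arm_command:
  deltas:
    - [-0.0035, 0.005, 0, 0]
    - [0, 0, 0.005, 0]
    - [0, 0, 0.005, 0]
    - [0, 0, 0.005, 0]
    - [0, 0, 0.005, 0]
    - [0, 0, 0.005, 0]
    - [0, 0, 0.005, 0]
    - [0, 0, 0.005, 0]
    - [0, 0, 0.005, 0]
    - [0, 0, 0.005, 0]
    - [0, 0, 0.005, 0]
    - [0, 0, 0.005, 0]
    - [0, 0, 0.005, 0]
    - [0, 0, 0.005, 0]
    - [0, 0, 0.004, 0]
    - [0, 0, 0.003, 0]

```text
time: 6.95
tool_pos: [0.6017, 0.0878, 0.0249]
tcp_rot: [-1.551, -0.291, 0.291]
wrist_force: [0.6, -1.1, 1.2]
width: 0.004
```

```bash
python3 go.py 45 -41 26 0
```

```text
t 6.95 fix pos [[ 44.1 -54.6  24.9]] xang_fix 0.0 q [ 0.1   0.34  1.92 -0.    0.88 -0.27] F [ 0.6 -1.1  1.2] down [ 0. -0. -1.] w 0.0
shift xyz mm [ 0.9 -1.1 13.6] turn 0.0
```

Only light sliding force so far, about 1 N. I'll go the last 13 mm slowly.

>>> arm_command:
  deltas:
    - [0, 0, 0.003, 0]
    - [0, 0, 0.003, 0]
    - [0, 0, 0.002, 0]
    - [0, 0, 0.002, 0]
    - [0, 0, 0.001, 0]
    - [0, 0, 0.001, 0]
    - [0, 0, 0, 0]

```text
time: 7.82
tool_pos: [0.5974, 0.0989, 0.0249]
tcp_rot: [-1.551, -0.291, 0.291]
wrist_force: [0.8, -2.2, 1.0]
width: 0.003
```

```bash
python3 go.py 45 -41 26 0
```

```text
t 7.83 fix pos [[ 44.1 -42.7  24.9]] xang_fix -0.0 q [ 0.12  0.34  1.92  0.    0.88 -0.25] F [ 0.8 -2.2  1. ] down [ 0.  0. -1.] w 0.0
shift xyz mm [ 0.9 -1.1  1.7] turn -0.0
```

>>> arm_command:
  deltas:
    - [0, 0, 0.001, 0]
    - [0, 0, 0.001, 0]
    - [0, 0, 0.001, 0]
    - [0, 0, 0, 0]

```text
time: 8.32
tool_pos: [0.5969, 0.1005, 0.0249]
tcp_rot: [-1.553, -0.292, 0.291]
wrist_force: [2.0, -6.5, 1.1]
width: 0.001
```

>>> arm_command:
  deltas:
    - [0, 0, 0.001, 0]
    - [0, 0, 0.001, 0]
    - [0, 0, 0, 0]

```text
time: 8.7
tool_pos: [0.597, 0.1007, 0.0251]
tcp_rot: [-1.556, -0.294, 0.291]
wrist_force: [4.1, -11.7, 0.9]
width: -0.004
```

```bash
python3 go.py 45 -41 26 0;  python3 - <<'E'
from h import *
from workcell import read_camera
for n in("scene","top"):
    c=read_camera(n); np.savez(f"pics/{n}2.npz",**c)
E
python3 ov.py 2 "[[25,-30,40],[65,-30,40],[65,30,40],[25,30,40]]"
```

```text
t 8.7 fix pos [[ 44.4 -40.9  25.1]] xang_fix 0.1 q [ 0.13  0.34  1.93 -0.01  0.88 -0.24] F [  4.1 -11.7   0.9] down [ 0.002 -0.004 -1.   ] w -0.0
shift xyz mm [ 0.6 -0.9 -0.1] turn 0.001
```

View pics/scene2_ov.png

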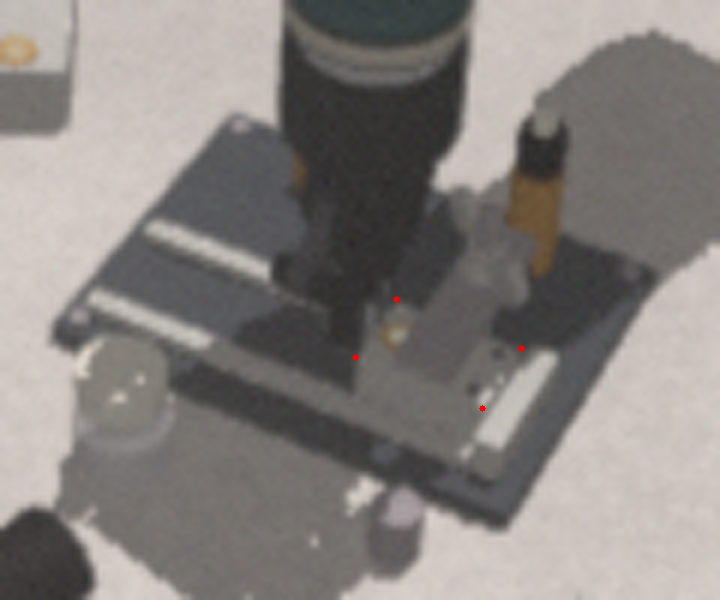

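The block is home: the force rises to 12 N with no motion, the fingertip face is at y = -30 as expected, and the block meets the stop in the picture. The nut hasn't moved. I'll back off, rise, and go above the start of stroke 1, behind the wing at 55°.

>>> arm_command:
  deltas:
    - [0, 0, -0.005, 0]
    - [0, 0, -0.01, 0]
    - [0, 0, -0.02, 0]
    - [0, -0.03, -0.01, 0]
    - [0, -0.04, 0, 0]
    - [0, -0.04, 0, 0]
    - [0, -0.02, 0, 0]
    - [0, 0, 0, -0.167]
    - [0, 0, 0, -0.167]
    - [0, 0, 0, -0.167]
    - [0, 0, 0, -0.167]
    - [0, 0, 0, -0.167]
    - [0, 0, 0, -0.167]
    - [0, 0, 0, -0.167]
    - [0, 0, 0, 0]

```text
time: 10.68
tool_pos: [0.6114, 0.0611, 0.1538]
tcp_rot: [-1.223, -1.184, 1.186]
wrist_force: [-0.3, 0.8, 0.2]
width: -0.003
```

```bash
python3 - <<'E'
from h import *
from workcell import read_camera
for n in("scene","top"):
    c=read_camera(n); np.savez(f"pics/{n}3.npz",**c)
E
python3 ov.py 3 "[[25,-30,40],[65,-30,40],[65,30,40],[25,30,40]]"; python3 go.py -2.2 31.3 130 67
```

```text
t 10.78 fix pos [[ 43.7 -82.9 154.2]] xang_fix 66.8 q [ 0.06  0.21  1.82  0.    1.12 -1.48] F [-0.1  0.2 -0.7] down [-0.001 -0.    -1.   ] w -0.0
shift xyz mm [86.9 24.3 87.2] turn -0.003
```

View pics/scene3_ov.png

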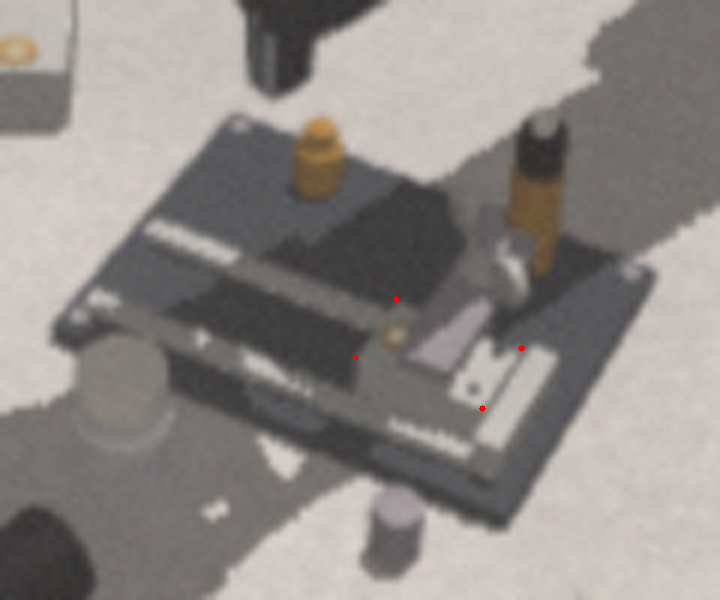

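The block stayed home. Moving above the stroke start.

>>> arm_command:
  deltas:
    - [0.0145, 0, 0.0145, 0]
    - [0.0145, 0, 0.0145, 0]
    - [0.0145, 0, 0.0145, 0]
    - [0.0145, 0, 0.0145, 0]
    - [0.0145, 0, 0.0145, 0]
    - [0.0145, 0, 0.0145, 0]
    - [0, 0, 0, 0]
    - [0, 0, 0, 0]

```text
time: 11.78
tool_pos: [0.5279, 0.1512, 0.155]
tcp_rot: [-1.224, -1.187, 1.187]
wrist_force: [1.0, -1.3, -0.5]
width: -0.002
```

```bash
python3 go.py -2.2 31.3 62 67
python3 - <<'E'
from h import *
from workcell import read_camera
for n in("scene","top"):
    c=read_camera(n); np.savez(f"pics/{n}4.npz",**c)
E
python3 ov.py 4 "[[0,0,88],[-2.2,31.3,150]]"
```

```text
t 11.78 fix pos [[ -1.7  31.2 155. ]] xang_fix 67.0 q [ 0.23  0.09  1.96 -0.    1.1  -1.31] F [ 1.  -1.3 -0.5] down [ 0.001 -0.    -1.   ] w -0.0
shift xyz mm [-0.1 93.   0.6] turn 0.0
```

View pics/scene4_ov.png

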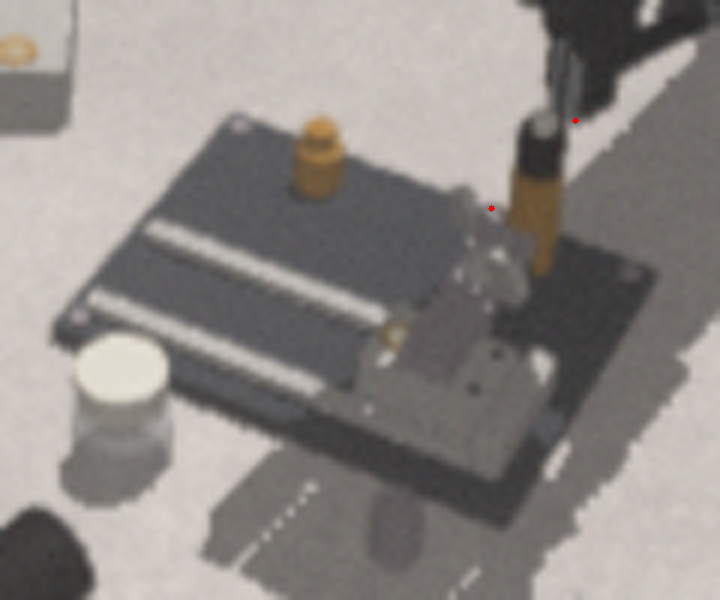

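>>> arm_command:
  deltas:
    - [0, 0.02, 0, 0]
    - [0, 0.02, 0, 0]
    - [0, 0.02, 0, 0]
    - [0, 0.015, 0, 0]
    - [0, 0.01, 0, 0]
    - [0, 0.008, 0, 0]
    - [0, 0, 0, 0]
    - [0, 0, 0, 0]

```text
time: 12.88
tool_pos: [0.5282, 0.1513, 0.0625]
tcp_rot: [-1.224, -1.187, 1.186]
wrist_force: [0.1, -0.1, 0.2]
width: 0.002
```

```bash
python3 go.py -2.2 31.3 62 67
```

```text
t 12.88 fix pos [[-1.4 31.2 62.5]] xang_fix 67.0 q [ 0.23  0.19  2.03 -0.    0.92 -1.31] F [ 0.1 -0.1  0.2] down [ 0.001  0.    -1.   ] w 0.0
shift xyz mm [-0.2  0.5  0.8] turn -0.0
```

>>> arm_command:
  deltas:
    - [0.0013, 0, -0.0029, 0.1]
    - [0.0013, 0, -0.0029, 0.1]
    - [0.0013, 0, -0.0029, 0.1]
    - [0.0013, 0, -0.0029, 0.1]
    - [0.0013, 0, -0.0029, 0.1]
    - [0.0013, 0, -0.0029, 0.1]
    - [0.0013, 0, -0.0029, 0.1]
    - [0.0013, 0, -0.0029, 0.1]
    - [0, 0, 0, 0]

```text
time: 14.0
tool_pos: [0.5526, 0.1523, 0.0624]
tcp_rot: [-1.492, -0.58, 0.579]
wrist_force: [-0.5, 0.9, -0.7]
width: -0.002
```

```bash
python3 go.py
python3 - <<'E'
from h import *
from workcell import read_camera
for n in("scene","top"):
    c=read_camera(n); np.savez(f"pics/{n}5.npz",**c)
a=np.radians(21);u=np.array([np.cos(a),np.sin(a)]);print(28*u+14.25*np.array([-u[1],u[0]]))
E
python3 ov.py 5 "[[0,0,88]]"
```

```text
t 14.0 fix pos [[21.8 23.3 62.4]] xang_fix 21.2 q [ 0.23  0.24  1.98  0.    0.93 -0.52] F [-0.5  0.9 -0.7] down [ 0.001  0.    -1.   ] w -0.0
[21.03350866 23.33782366]
```

View pics/scene5_ov.png

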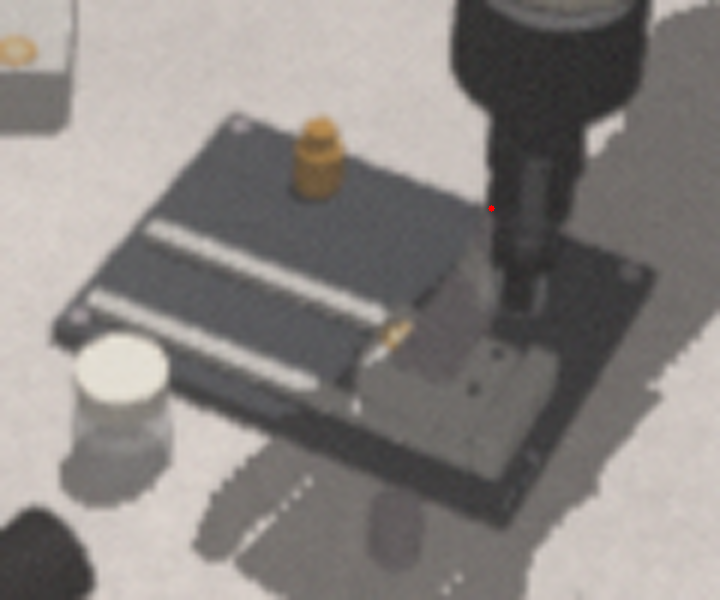

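>>> arm_command:
  deltas:
    - [0.0013, 0, -0.0029, 0.1]
    - [0.0013, 0, -0.0029, 0.1]
    - [0.0013, 0, -0.0029, 0.1]
    - [0.0013, 0, -0.0029, 0.1]
    - [0.0013, 0, -0.0029, 0.1]
    - [0.0013, 0, -0.0029, 0.1]
    - [0.0013, 0, -0.0029, 0.1]
    - [0.0013, 0, -0.0029, 0.1]
    - [0.0013, 0, -0.0029, 0.1]
    - [0.0013, 0, -0.0029, 0.1]
    - [0.0013, 0, -0.0029, 0.1]
    - [0.0013, 0, -0.0029, 0.1]
    - [0.0013, 0, -0.0029, 0.1]
    - [0.0013, 0, -0.0029, 0.1]
    - [0, 0, 0, 0]

```text
time: 15.98
tool_pos: [0.5728, 0.1164, 0.0622]
tcp_rot: [-1.508, 0.514, -0.516]
wrist_force: [0.9, 1.1, -1.5]
width: 0.005
```

```bash
python3 go.py
python3 - <<'E'
from h import *
from workcell import read_camera
for n in("scene","top"):
    c=read_camera(n); np.savez(f"pics/{n}6.npz",**c)
a=np.radians(-59);u=np.array([np.cos(a),np.sin(a)]);print(28*u+14.25*np.array([-u[1],u[0]]))
E
python3 ov.py 6 "[[0,0,88]]"
```

```text
t 15.97 fix pos [[ 27.5 -17.4  62.2]] xang_fix -59.0 q [0.16 0.25 1.95 0.   0.93 0.82] F [ 0.9  1.1 -1.5] down [ 0.001  0.    -1.   ] w 0.0
[ 26.63570013 -16.66139185]
```

View pics/scene6_ov.png

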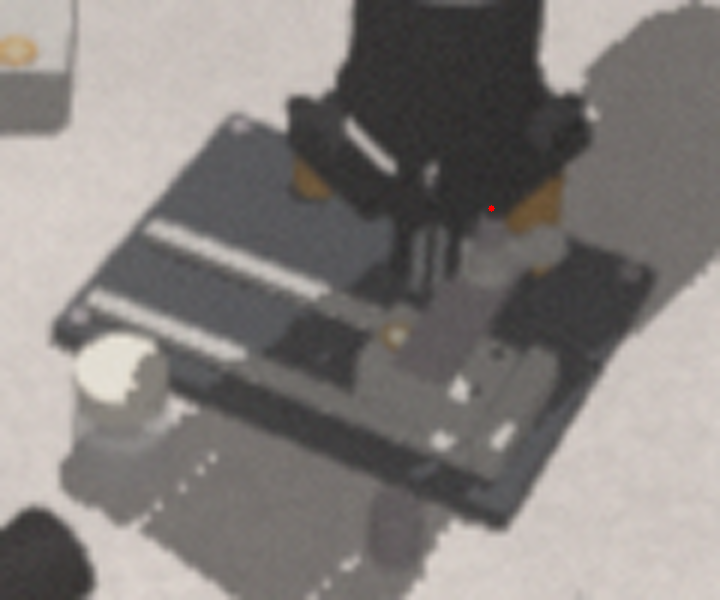

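The nut is turning: the far wing is now at about (555,245), roughly 118°. Continuing the stroke to -139°.

>>> arm_command:
  deltas:
    - [0.0013, 0, -0.0029, 0.1]
    - [0.0013, 0, -0.0029, 0.1]
    - [0.0013, 0, -0.0029, 0.1]
    - [0.0013, 0, -0.0029, 0.1]
    - [0.0013, 0, -0.0029, 0.1]
    - [0.0013, 0, -0.0029, 0.1]
    - [0.0013, 0, -0.0029, 0.1]
    - [0.0013, 0, -0.0029, 0.1]
    - [0.0013, 0, -0.0029, 0.1]
    - [0.0013, 0, -0.0029, 0.1]
    - [0.0013, 0, -0.0029, 0.1]
    - [0.0013, 0, -0.0029, 0.1]
    - [0.0013, 0, -0.0029, 0.1]
    - [0.0013, 0, -0.0029, 0.1]
    - [0, 0, 0, 0]

```text
time: 17.95
tool_pos: [0.5408, 0.0905, 0.0621]
tcp_rot: [-0.938, 1.557, -1.558]
wrist_force: [0.9, -1.4, -0.8]
width: -0.001
```

```bash
python3 go.py
python3 - <<'E'
from h import *
from workcell import read_camera
for n in("scene","top"):
    c=read_camera(n); np.savez(f"pics/{n}7.npz",**c)
a=np.radians(-139);u=np.array([np.cos(a),np.sin(a)]);print(28*u+14.25*np.array([-u[1],u[0]]))
E
python3 ov.py 7 "[[0,0,88]]"
```

```text
t 17.95 fix pos [[-11.7 -30.   62.1]] xang_fix -139.1 q [ 0.12  0.19  2.03 -0.    0.92  2.18] F [ 0.9 -1.4 -0.8] down [ 0.001 -0.    -1.   ] w -0.0
[-11.78302708 -29.12426433]
```

View pics/scene7_ov.png

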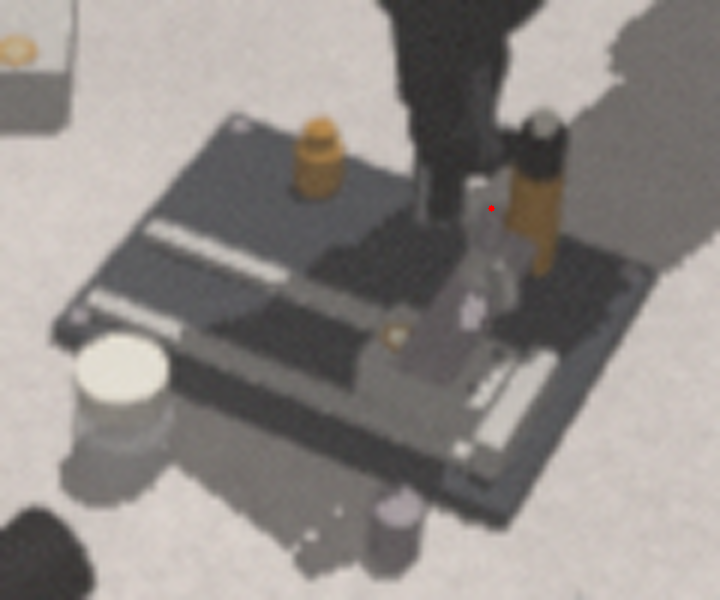

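Stroke 1 is done; the other wing should now be near 41°. I'll back off, lift, and swing the hand back for stroke 2.

>>> arm_command:
  deltas:
    - [0, 0, 0.004, 0]
    - [0, -0.015, 0.002, 0]
    - [0, -0.025, 0, 0]
    - [0, -0.03, 0, 0]
    - [0, -0.025, 0, 0]
    - [0, 0, 0, -0.18]
    - [0, 0, 0, -0.18]
    - [0, 0, 0, -0.18]
    - [0, 0, 0, -0.18]
    - [0, 0, 0, -0.18]
    - [0, 0, 0, -0.18]
    - [0, 0, 0, -0.18]
    - [0, 0, 0, -0.18]
    - [0, 0, 0, -0.18]
    - [0, 0, 0, -0.18]
    - [0, 0, 0, -0.18]
    - [0, 0, 0, -0.18]
    - [0, 0, 0, -0.18]
    - [0, 0, 0, -0.18]
    - [0, 0, 0, -0.18]

```text
time: 20.55
tool_pos: [0.5464, 0.0878, 0.1582]
tcp_rot: [-1.511, -0.507, 0.505]
wrist_force: [0.8, -0.5, -0.0]
width: -0.0
```

>>> arm_command:
  deltas:
    - [0, 0, 0, -0.18]
    - [0, 0, 0, -0.18]
    - [0, 0, 0, -0.18]
    - [0, 0, 0, -0.11]
    - [0, 0, 0, 0]

```text
time: 21.18
tool_pos: [0.5464, 0.0878, 0.158]
tcp_rot: [-1.33, -1.0, 0.998]
wrist_force: [0.4, -0.2, -1.2]
width: -0.001
```

```bash
python3 - <<'E'
from h import *
from workcell import read_camera
for n in("scene","top"):
    c=read_camera(n); np.savez(f"pics/{n}8.npz",**c)
E
python3 ov.py 8 "[[0,0,88]]"; python3 go.py 5.5 30.9 61 53
```

```text
t 21.27 fix pos [[ -7.6 -34.5 157.6]] xang_fix 52.5 q [ 0.11  0.09  1.95  0.    1.1  -1.17] F [ 0.4 -0.8 -1.2] down [ 0.001  0.    -1.   ] w 0.0
shift xyz mm [59.8 96.6 29.5] turn -0.008
```

View pics/scene8_ov.png

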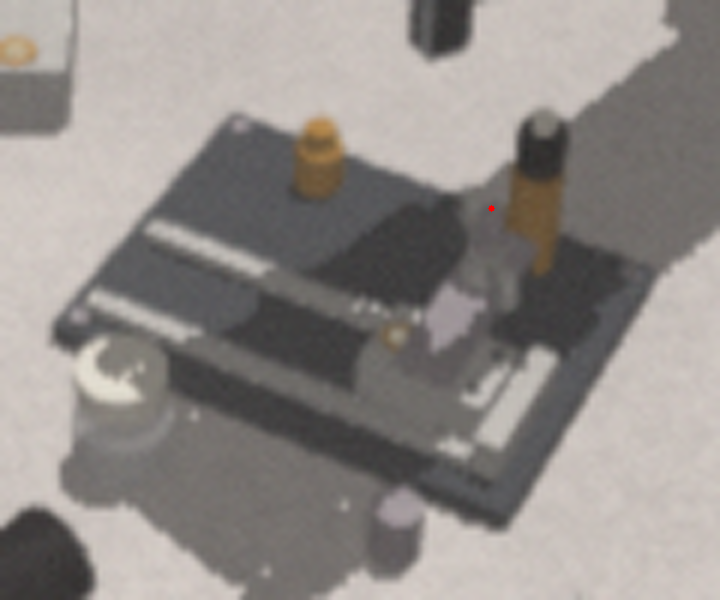

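The near wing now ends around (508,300), consistent with about 41°. Moving over and down behind it.

>>> arm_command:
  deltas:
    - [0.015, 0, 0.0075, 0]
    - [0.015, 0, 0.0075, 0]
    - [0.015, 0, 0.0075, 0]
    - [0.015, 0, 0.007, 0]
    - [0, 0, 0, 0]
    - [0, 0.02, 0, 0]
    - [0, 0.02, 0, 0]
    - [0, 0.02, 0, 0]
    - [0, 0.015, 0, 0]
    - [0, 0.01, 0, 0]
    - [0, 0.006, 0, 0]
    - [0, 0.004, 0, 0]
    - [0, 0, 0, 0]

```text
time: 22.9
tool_pos: [0.5344, 0.1536, 0.062]
tcp_rot: [-1.329, -1.0, 1.0]
wrist_force: [-0.1, 0.5, 0.1]
width: -0.001
```

```bash
python3 go.py 5.5 30.9 61 53
```

```text
t 22.9 fix pos [[ 5.2 31.1 62. ]] xang_fix 52.7 q [ 0.24  0.21  2.01 -0.    0.92 -1.05] F [-0.1  0.5  0.1] down [ 0.  0. -1.] w -0.0
shift xyz mm [-0.   1.  -0.4] turn -0.006
```

>>> arm_command:
  deltas:
    - [0.0013, 0.0001, -0.0029, 0.1]
    - [0.0013, 0.0001, -0.0029, 0.1]
    - [0.0013, 0.0001, -0.0029, 0.1]
    - [0.0013, 0.0001, -0.0029, 0.1]
    - [0.0013, 0.0001, -0.0029, 0.1]
    - [0.0013, 0.0001, -0.0029, 0.1]
    - [0.0013, 0.0001, -0.0029, 0.1]
    - [0.0013, 0.0001, -0.0029, 0.1]
    - [0.0013, 0.0001, -0.0029, 0.1]
    - [0.0013, 0.0001, -0.0029, 0.1]
    - [0.0013, 0.0001, -0.0029, 0.1]
    - [0.0013, 0.0001, -0.0029, 0.1]
    - [0.0013, 0.0001, -0.0029, 0.1]
    - [0.0013, 0.0001, -0.0029, 0.1]
    - [0.0013, 0.0001, -0.0029, 0.1]
    - [0.0013, 0.0001, -0.0029, 0.1]
    - [0.0013, 0.0001, -0.0029, 0.1]
    - [0.0013, 0.0001, -0.0029, 0.1]
    - [0, 0, 0, 0]

```text
time: 25.28
tool_pos: [0.5727, 0.1213, 0.0609]
tcp_rot: [-1.533, 0.398, -0.4]
wrist_force: [0.1, 2.1, 0.5]
width: -0.001
```

```bash
python3 go.py
python3 - <<'E'
from h import *
from workcell import read_camera
for n in("scene",):
    c=read_camera(n); np.savez(f"pics/{n}9.npz",**c); np.savez(f"pics/top9.npz",**c)
a=np.radians(-50.4);u=np.array([np.cos(a),np.sin(a)]);print(28*u+14.25*np.array([-u[1],u[0]]))
E
python3 ov.py 9 "[[0,0,88]]"
```

```text
t 25.27 fix pos [[ 29.2 -12.8  60.9]] xang_fix -50.4 q [0.17 0.26 1.95 0.   0.93 0.68] F [0.1 2.1 0.5] down [ 0.002  0.    -1.   ] w -0.0
[ 28.82768542 -12.49107894]
```

View pics/scene9_ov.png

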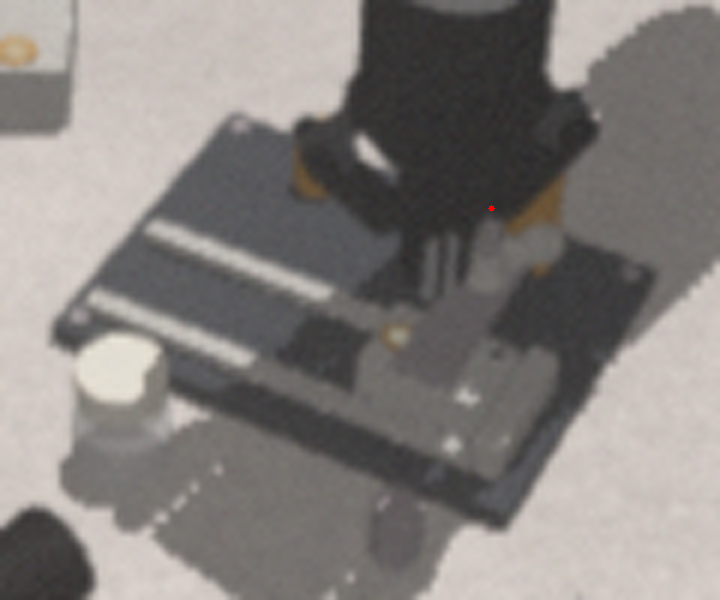

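Tracking well: the far wing is at about (548,245) and the force is about 2 N. The wing stop is expected near -70°, so from here I go slowly and watch the force.

>>> arm_command:
  deltas:
    - [0.0007, 0, -0.0015, 0.05]
    - [0.0007, 0, -0.0015, 0.05]
    - [0.0007, 0, -0.0015, 0.05]
    - [0.0007, 0, -0.0015, 0.05]
    - [0.0007, 0, -0.0015, 0.05]
    - [0, 0, 0, 0]

```text
time: 26.08
tool_pos: [0.5713, 0.1134, 0.0606]
tcp_rot: [-1.487, 0.592, -0.594]
wrist_force: [0.6, 1.7, 1.7]
width: 0.005
```

```bash
python3 go.py
```

```text
t 26.07 fix pos [[ 25.  -19.7  60.6]] xang_fix -64.7 q [0.15 0.25 1.96 0.   0.93 0.91] F [0.6 1.7 1.7] down [ 0.001  0.001 -1.   ] w 0.01
```

>>> arm_command:
  deltas:
    - [0.0005, 0, -0.0012, 0.04]
    - [0.0005, 0, -0.0012, 0.04]
    - [0.0005, 0, -0.0012, 0.04]
    - [0, 0, 0, 0]

```text
time: 26.58
tool_pos: [0.5706, 0.1106, 0.0607]
tcp_rot: [-1.456, 0.684, -0.687]
wrist_force: [3.2, 4.6, -1.0]
width: -0.0
```

```bash
python3 go.py
```

```text
t 26.57 fix pos [[ 23.4 -22.1  60.7]] xang_fix -71.6 q [0.15 0.25 1.96 0.   0.93 1.03] F [ 3.2  4.6 -1. ] down [ 0.003  0.002 -1.   ] w -0.0
```

Force is rising, about 6 N. I'll press a little further to confirm the hard stop.

>>> arm_command:
  deltas:
    - [0, 0, -0.001, 0]
    - [0, 0, -0.001, 0]
    - [0, 0, -0.001, 0]
    - [0, 0, 0, 0]

```text
time: 27.08
tool_pos: [0.5703, 0.1104, 0.061]
tcp_rot: [-1.452, 0.681, -0.69]
wrist_force: [7.7, 9.4, -6.0]
width: 0.0
```

```bash
python3 go.py
```

```text
t 27.07 fix pos [[ 23.  -22.2  61. ]] xang_fix -71.6 q [0.15 0.25 1.97 0.   0.92 1.02] F [ 7.7  9.4 -6. ] down [ 0.008  0.005 -1.   ] w 0.0
```

>>> arm_command:
  deltas:
    - [0, 0, -0.001, 0]
    - [0, 0, -0.001, 0]
    - [0, 0, 0, 0]
    - [0, 0, 0, 0]

```text
time: 27.58
tool_pos: [0.5702, 0.1102, 0.0611]
tcp_rot: [-1.449, 0.68, -0.691]
wrist_force: [11.1, 13.5, -9.3]
width: 0.001
```

```bash
python3 go.py
```

```text
t 27.57 fix pos [[ 22.8 -22.3  61.1]] xang_fix -71.6 q [0.15 0.24 1.97 0.01 0.92 1.02] F [11.1 13.5 -9.3] down [ 0.011  0.007 -1.   ] w 0.0
```

>>> arm_command:
  deltas:
    - [0, 0, 0.005, 0]
    - [0, 0, 0.004, 0]
    - [0, -0.01, 0.002, 0]
    - [0, -0.03, 0, 0]
    - [0, -0.04, 0, 0]
    - [0, -0.04, 0, 0]
    - [-0.03, -0.03, 0, 0]
    - [-0.03, -0.03, 0, 0]
    - [0, -0.03, 0, 0]
    - [0, 0, 0, 0]

```text
time: 28.82
tool_pos: [0.5369, 0.1599, 0.2742]
tcp_rot: [-1.456, 0.682, -0.69]
wrist_force: [0.2, 0.3, 0.4]
width: -0.003
```

```bash
python3 go.py
```

```text
t 28.82 fix pos [[  9.8  36.1 274.2]] xang_fix -71.6 q [ 0.25  0.02  1.8  -0.    1.31  1.12] F [0.2 0.3 0.4] down [ 0.007  0.001 -1.   ] w -0.0
```

Released with no force left. I'll move clear for the final views.

>>> arm_command:
  deltas:
    - [-0.03, 0, 0, 0]
    - [-0.03, 0, 0, 0]
    - [-0.03, 0, 0.01, 0]
    - [-0.03, 0, 0.01, 0]
    - [-0.03, 0, 0.01, 0]
    - [-0.03, 0, 0.01, 0]
    - [-0.03, 0, 0.01, 0]
    - [0, 0, 0, 0]

```text
time: 29.82
tool_pos: [0.439, 0.3539, 0.2686]
tcp_rot: [-1.462, 0.686, -0.684]
wrist_force: [0.1, 0.4, -0.1]
width: -0.003
```

```bash
python3 go.py
python3 - <<'E'
from h import *
from workcell import read_camera
for n in("scene","top"):
    c=read_camera(n); np.savez(f"pics/{n}A.npz",**c)
    cv2.imwrite(f"pics/{n}A.png",c["color"][:,:,::-1])
E
python3 ov.py A "[[11.8,-32,70],[-11.8,32,70],[25,-30,40],[65,-30,40],[65,30,40],[25,30,40]]"
```

```text
t 29.82 fix pos [[-11.  252.4 268.6]] xang_fix -71.5 q [0.63 0.03 1.8  0.   1.31 1.51] F [ 0.1  0.4 -0.1] down [-0.002 -0.001 -1.   ] w -0.0
```

View pics/sceneA_ov.png

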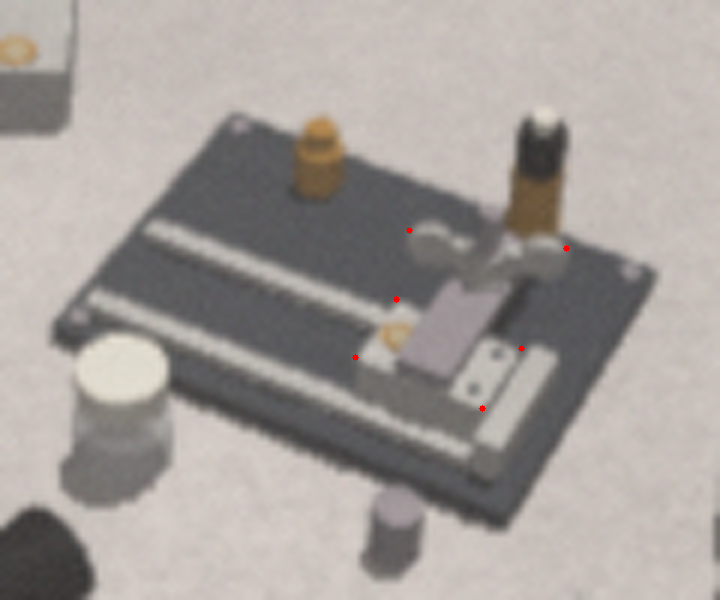

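View pics/topA_ov.png

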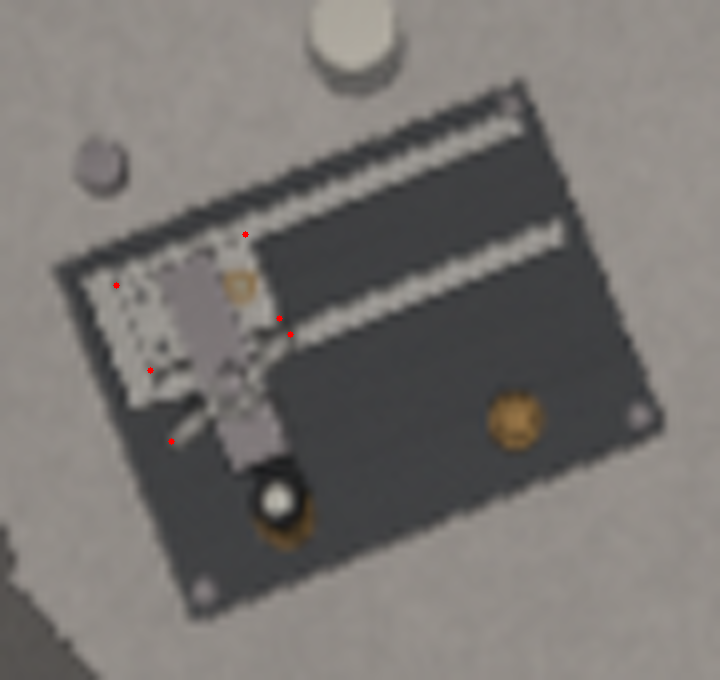

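View pics/sceneA.png

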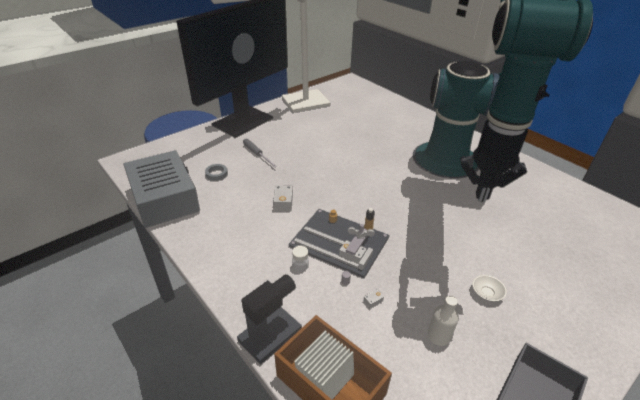

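Both views show the wings along the -70°/110° line expected at fully tight (v = 7.5). The block sits home under the strap, and the bystanders are where they started. Handing in.

```bash
python3 -c "
from workcell import job; print(job.finish_job())"
```

```text
the job is handed in; nothing more can be done
None
```

The carrier block is home against the end stop and the wing nut is tight to its hard stop. I handed the job in at about 30 s, with the arm clear and the wrist force at zero.

- **Block:** I pushed it about 63 mm with closed fingertips. At the end the force rose to 12 N with no further motion. The fingertip face was then at y ≈ -30 mm of the fixture, where the block's near face belongs when home. In pictures taken after backing off and after tightening, the block was still there.
- **Wing nut:** I turned it clockwise from about v = 2.2 in two strokes, with a lift between them. At the end it moved only about 0.7 mm for 5 mm of commanded push, at up to about 20 N. Both cameras show the wings along the line expected at v = 7.5.
- **Bystanders:** in the final pictures they stand where they started.
- **Checks that disagreed:** the two cameras placed the fixture about 3 mm apart, so I used the average, and contact agreed with it to about 1 mm. I judged tightness from the resistance and the wing direction, and did not measure the strap height.

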